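# Hang the headset and snap the retaining cap on

## Task

First hang the headset by its headband over the bar of the headset stand, cups down either side, and let go of it so that it hangs there freely and still. Then press the snap cap onto the upright stud at the bar's free end until it clicks and sits fully home on the collar; do not stop pressing at the click: finish while still holding the cap down with a firm push, without letting go. Leave the binder clip, tape roll and eraser where they are.

Things in the scene. Friction and masses are not known exactly. Their poses are not given: they have to be found in the camera images.
- headset: black on-ear headset, 160 g, 140 mm wide over its ear cups (its x), 60 deep (y), 140 tall; starts standing on the flat cup bottoms (cups 66 tall, 74 free between cushions). Origin: centre of underside, z up. Headband: arch in the x-z plane, 26 mm wide along y, 14 thick; crown at x=y=0, top z=140, underside z=126; grip it there from above across the 26 mm.
- crown (a point): the underside of the headband's crown, 126 mm above the headset's origin and 14 mm below the top of the band, in the middle of its width
- stand: fixed headset stand; origin under the centre of its wooden base (90 along x, 170 along y, 12 mm thick). A steel post at y=+65 mm bends into a level round bar, 12 mm thick, along the stand's y axis to its free end at y=-75; bar top z=165. The free end carries an upright round collar, diameter 32, top z=172, with the stud on it.
- bar_mid (a point): top of the bar, at the middle of its length (165 mm above the stand's origin); same axes as the stand: y along the bar, z up. About 55 mm of bar is free on either side of this point.
- seat (a point): centre of the collar's top face at the foot of the stud, at (0, -75, 172) mm in the stand's frame, z up. The cap's rim sits on this face when fully home.
- stud: fixed upright aluminium stud, diameter 16 mm, 20 mm tall, tapered top, with the 3 mm disc that forms the collar's top; origin at the centre of the collar's top face (same as point seat). Four small sprung catches stick out of its sides, 26 mm over all at 8 mm above the collar
- cap: grey ribbed round snap cap, diameter 34 mm, 26 tall, 20 g, flat closed top; origin: centre of its open lower rim, z up; starts open side down on the desk. Mouth 20 mm wide. Set on the stud it rests on the catches, rim about 13 mm above the collar; 7 to 13 N pushes it past them, the force drops at the click, the rim stops on the collar and it stays on. Press with shut fingers or while gripping.
- binder_clip: small black binder clip standing upright, 24x25x35 mm, bystander, origin at the centre of its underside
- eraser: small eraser, 21x46x13 mm, bystander, origin at the centre of its underside
- tape_roll: roll of paper tape lying flat, 65 mm in diameter, 19 mm thick, bystander, origin at the centre of its underside
Not all that is in view belongs to the job. Leave any pink look-alike of the headset alone.

How it is judged (in metres and radians):
On the way, in this order (a step that is already met when the one before it is completed fails the run):
1. the headset hangs freely over the bar, let go (contact force between headset and stand above 0.6 N and contact force between headset and the arm below 0.05 N and contact force between headset and the fingers below 0.05 N and x of crown in the frame of bar_mid between -0.03 and 0.03 m and y of crown in the frame of bar_mid between -0.06 and 0.065 m and z of crown in the frame of bar_mid between -0.006 and 0.01 m and linear speed of headset below 0.05 m/s), for 0.3 s.
2. the cap has clicked home on the stud (z of cap in the frame of seat below 0.0025 m and horizontal distance between cap and seat below 0.004 m and angle between cap's own z axis and vertical below 0.15 rad), for 0.1 s.
At the end, for the whole second after the job is handed in: The cap is home on the stud: rim within 2.5 mm of the collar, 4 mm of the axis, tilt under 0.15 rad, and the fingers still push it onto the stud with over 3 N. The headset hangs still and untouched over the bar between post and collar, crown on the bar within 30 mm sideways (all of step 1 and all of step 2 and z of cap in the frame of seat above -0.003 m and contact force between cap and stud above 3 N and contact force between cap and the fingers above 3 N); the arm keeps its last pose, push and grip.
It fails at once if the tape roll was moved more than 30 mm (distance of tape_roll from where it was at the start of the episode above 0.03 m).
It fails at once if the binder clip was moved more than 30 mm (distance of binder_clip from where it was at the start of the episode above 0.03 m).
It fails at once if the eraser was moved more than 30 mm (distance of eraser from where it was at the start of the episode above 0.03 m).
It also fails if it takes over 67 s, if anything falls off the work surface, if the arm or the gripper's body presses on something with over 40 N, if the wrist force passes 120 N, or if a joint passes its speed limit or range.

## Robot

A 6-joint arm with a two-finger parallel gripper is mounted at the origin on the work surface; the furniture and walls round the work are solid. World frame = base frame: x ahead of the robot, y to its left, z up, the work surface at z = 0. Lengths are in mm, angles in rad, forces in N, time in s.
With the tool pointing down it reaches from about 275 to 750 mm from the base axis. Payload 10.2 kg.
Tool frame: the origin (TCP) lies midway between the tips of the shut fingers; the grasp point (between the pads) lies 19 mm behind it; z points along the fingers, y is the line along which they close (so a half turn about z gives the same grasp; the last joint's range is limited). The gripper opens to 85 mm and grips with 20 to 120 N. Pads are 22 mm wide; open, the fingers measure 114 mm over their backs; the gripper's body (76 mm by 85 mm) begins 54 mm behind the grasp point. The pads swing forward as they close: fully open they stand 13 mm farther back than shut.
Start: joints at [-1.4, 0.313, 1.498, -0, 1.331, -0.223], TCP at [201.431, -484.827, 231.294] pointing down, gripper open.
Joint ranges: [-2.94, 2.94], [-0.97, 2.17], [0.19, 2.56], [-1.23, 4.37], [0.02, 3.11], [-2.88, 2.88]. Speed limits (rad/s): [2.39, 2.39, 3.01, 3.14, 3.14, 3.14].

## Interface

Orientations are given as a unit quaternion [w, x, y, z].
In Python, from rig import ctrl gives the robot as it stands.
- The arm moves only by the tool send_rows, never from a script. Its argument "targets" is a list of rows, each a list of 7 numbers: the closure, from -1 (fully open) to 1 (shut), so that 0 is half open, then the shift along the tool's x, y, z in m, then the turn, a rotation vector about the tool's x, y, z in rad. In form: [[claw, dx, dy, dz, ax, ay, az], ...]. A call has exactly 10 rows; each row shifts and turns the commanded pose from where the row before left it, along the tool's axes as they then stand; what a row does not reach is not made up. A row lasts 1/8 s, in which the tool goes at most 62.5 mm and 10.7 degrees, less where a joint would pass 70% of its speed; a pose out of reach is approached as far as the arm can. A call with a gripper value outside its range is refused whole. The fingers move at their own pace and stop on an object; "squeeze" is the grip in N (left out, the last holds). Time passes only in rows, so rows that do not move let the fingers close, or fill a call up. It gives the time, the measured TCP pose, the force, the opening and the grip force at its end, in the units of the state.
- ctrl.sense(): the state, without advancing time (a new reading comes with each control period).
- ctrl.capture(name): name is "scene" or "side" or "wrist"; returns a dict with "img" (400x640x3 uint8, red, green, blue), "camera_matrix" (3x3 intrinsics, pixels), "k1" (the pictures are not rectified: a ray, as slopes to the right and down, at radius r is drawn at 1 + k1 r^2 times it, then the intrinsics apply), "R" (3x3) and "t" (3): a world point X has camera coordinates R X + t. Camera axes: x right, y down, z forward; pixel columns grow to the right and rows downward; lengths in mm; the calibration is good to about 2 mm. A picture is of the moment at which its call begins. There is no depth.
- ctrl.finish_job(): hands the job in; it is judged then, once.
Trained networks look in a picture, given as the dict that the camera call returned (one of the last four; its "shot" number tells which), for a name from the list of things; names that differ only in an ending like _2 or _b are one class to them, and where a whole thing is asked for, a point or a joint stands for the part that bears it (a point fixed in the world has none). Each returns a list of dicts, best first, with "score" (0 to 1); they miss things now and then, are a little off and sometimes report something else, mostly with a low value. They report only what shows in the picture. A call takes as long as a camera call. They do not tell look-alikes from the thing itself.
- ctrl.boxes_of(query, picture): "extent" ([left, top, width, height] in pixels, round what is visible of it).
- ctrl.landmark_of(query, picture): "point" ([column, row] in pixels: a listed point, or the origin of a listed thing).
The state is a dict: "time_s": time; "joints": joint angles; "dq": joint speeds; "tau": joint torques, N m; "eef_pos": TCP position; "ee_rot": TCP orientation; "force": force on the tool from outside, world axes, zero at the start; "wrist_torque": the same for the moment, N m; "grip_width": opening from 0.0 (shut) to 1.0 (fully open); "grip_force": force on a finger pad.
Only numpy, scipy, OpenCV 4.12 (cv2) and the standard library are available. Lean on these libraries where they do the work, as an engineer would, in place of code of your own. Each camera call takes 0.05 s, during which the arm holds its last target. There are 200 camera calls.

## Working session

There is one attempt and no reset: what is moved stays moved. The work goes in short steps, Python scripts to look and compute and a tool call to move; the robot and the scene stay as the last step left them, time stands still between calls to the robot, and variables do not carry over. Pictures are saved under pics/ and viewed, at most 12 in all, crops included, and the job is handed in when it is done.

Besides the shell and the picture viewer there is one more tool, called after ">>>" by a JSON object that holds its "method" and its "body". send_rows: Moves the arm, as the interface text tells. Its arguments: {"type":"object","properties":{"targets":{"type":"array"},"squeeze":{"type":"number"}},"required":["targets"]}

```bash
mkdir -p pics; ls; cat > h.py <<'E'
import numpy as np, cv2, json
from rig import ctrl
def cap(name, fn=None):
    p=ctrl.capture(name)
    if fn: cv2.imwrite('pics/'+fn, p['img'][:,:,::-1])
    return p
def ray(p,uv):
    K=np.array(p['camera_matrix']);R=np.array(p['R']);t=np.array(p['t'])
    d=np.array([(uv[0]-K[0,2])/K[0,0],(uv[1]-K[1,2])/K[1,1]])
    s=d.copy()
    for _ in range(30): s=d/(1+p['k1']*(s@s))
    v=R.T@np.array([s[0],s[1],1.]); return -R.T@t, v/np.linalg.norm(v)
def atz(p,uv,z):
    o,v=ray(p,uv); return o+v*(z-o[2])/v[2]
def tri(obs):
    A=np.zeros((3,3));b=np.zeros(3);rs=[ray(p,uv) for p,uv in obs]
    for o,v in rs:
        M=np.eye(3)-np.outer(v,v);A+=M;b+=M@o
    X=np.linalg.solve(A,b); return X,[np.linalg.norm((np.eye(3)-np.outer(v,v))@(X-o)) for o,v in rs]
def proj(p,X):
    K=np.array(p['camera_matrix']);c=np.array(p['R'])@X+np.array(p['t']);s=c[:2]/c[2];s=s*(1+p['k1']*(s@s))
    return K[:2,:2]@s+K[:2,2]
E
python3 - <<'E'
from h import *
s=ctrl.sense();print({k:np.round(v,3).tolist() for k,v in s.items()})
for c in ['scene','side','wrist']:
    p=cap(c,c+'0.png'); print(c,'cam',np.round(-np.array(p['R']).T@p['t']))
    for q in ['headset','crown','stand','bar_mid','seat','stud','cap','binder_clip','eraser','tape_roll']:
        print(q,[(round(d['score'],2),np.round(d['point']).tolist()) for d in ctrl.landmark_of(q,p)[:3]],
          [(round(d['score'],2),np.round(d['extent']).tolist()) for d in (ctrl.boxes_of(q,p)[:3] if q in('headset','cap','stand') else [])])
import cv2
E
```

```text
pics
{'time_s': 0.0, 'joints': [-1.4, 0.313, 1.498, 0.0, 1.331, -0.223], 'dq': [0.0, -0.002, 0.0, 0.002, 0.001, 0.002], 'tau': [-0.001, -41.227, -25.975, -0.0, 0.004, 0.0], 'eef_pos': [201.407, -484.558, 230.721], 'ee_rot': [-0.001, 0.981, 0.196, 0.0], 'force': [0.096, -0.599, -0.348], 'wrist_torque': [0.037, 0.04, 0.018], 'grip_force': 0.0, 'grip_width': 0.998}
scene cam [-122.  158.  835.]
headset [(0.97, [400.0, 206.0]), (0.74, [440.0, 264.0])] [(0.86, [423.0, 217.0, 38.0, 75.0]), (0.58, [378.0, 160.0, 45.0, 70.0])]
crown [(0.86, [453.0, 228.0]), (0.76, [402.0, 178.0])] []
stand [(0.94, [237.0, 232.0]), (0.47, [397.0, 206.0])] [(0.75, [201.0, 166.0, 68.0, 97.0])]
bar_mid [(0.59, [226.0, 191.0])] []
seat [(0.82, [257.0, 174.0])] []
stud [(0.65, [256.0, 174.0])] []
cap [(0.36, [325.0, 240.0])] [(0.39, [326.0, 233.0, 6.0, 12.0])]
binder_clip [(0.4, [246.0, 195.0])] []
eraser [] []
tape_roll [(0.58, [217.0, 202.0])] []
side cam [201. 655. 621.]
headset [(0.96, [357.0, 201.0])] [(0.87, [336.0, 152.0, 52.0, 60.0])]
crown [(0.81, [359.0, 157.0]), (0.48, [302.0, 302.0])] []
stand [(0.57, [301.0, 302.0])] [(0.57, [212.0, 181.0, 73.0, 128.0])]
bar_mid [(0.8, [246.0, 212.0])] []
seat [(0.59, [260.0, 188.0])] []
stud [(0.68, [262.0, 190.0])] []
cap [(0.77, [334.0, 240.0])] [(0.66, [326.0, 227.0, 13.0, 21.0]), (0.43, [334.0, 148.0, 51.0, 65.0])]
binder_clip [] []
eraser [(0.44, [301.0, 304.0])] []
tape_roll [(0.89, [188.0, 263.0])] []
wrist cam [ 277. -452.  374.]
headset [(0.71, [253.0, 93.0])] [(0.74, [165.0, 21.0, 145.0, 136.0])]
crown [(0.68, [212.0, 93.0])] []
stand [] []
bar_mid [] []
seat [] []
stud [] []
cap [] []
binder_clip [] []
eraser [] []
tape_roll [] []
```

```bash
python3 - <<'E'
import cv2
a=cv2.imread('pics/scene0.png')[140:320,180:480];b=cv2.imread('pics/side0.png')[130:330,160:430]
cv2.imwrite('pics/a.png',cv2.resize(a,None,fx=2.6,fy=2.6,interpolation=cv2.INTER_CUBIC));cv2.imwrite('pics/b.png',cv2.resize(b,None,fx=2.9,fy=2.9,interpolation=cv2.INTER_CUBIC))
E
```

```text
(no output)
```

View pics/a.png

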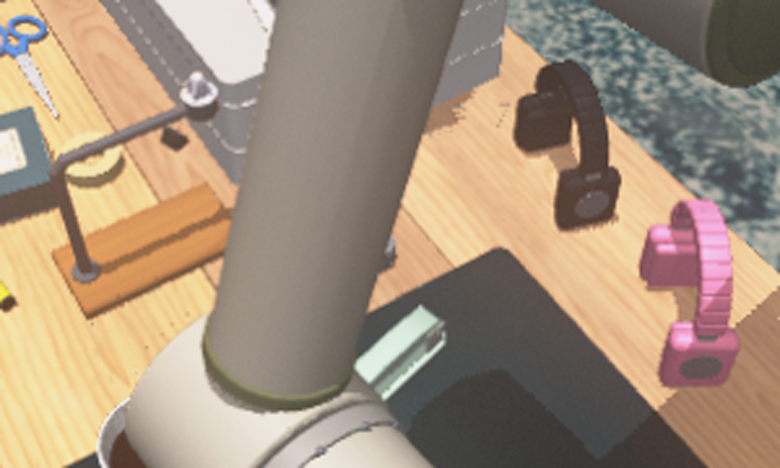

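View pics/b.png

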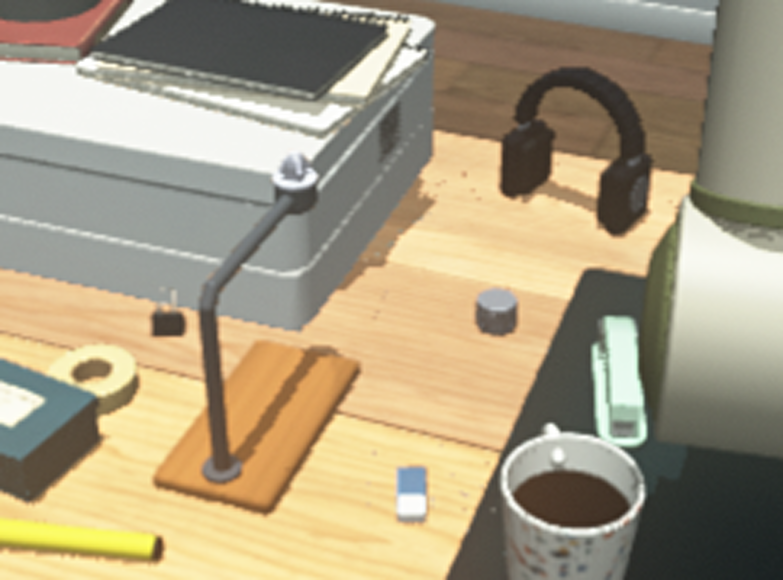

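View pics/wrist0.png

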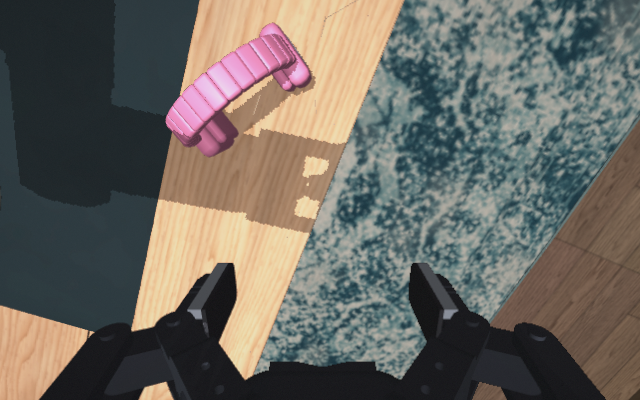

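The scene view shows the black headset at about (400,190) and the pink one at (440,255). The stand has its post at (213,240) and its collar at (256,175), beside a tall printer, and the arm half hides the cap. The side view shows the cap at (331,237), the headset at (360,180) and the stud at (261,190). The wrist view shows only the pink look-alike.

```bash
python3 - <<'E'
from h import *
a=cap('scene');b=cap('side')
def one(q,p,i=0):
    r=ctrl.landmark_of(q,p); return [d['point'] for d in r]
for q,zz in [('crown',126),('headset',0),('bar_mid',165),('seat',172),('stand',0)]:
    for u in one(q,a):
        for v in one(q,b)[:1]:
            X,e=tri([(a,u),(b,v)]);print(q,np.round(u),np.round(v),np.round(X),np.round(e,1),'atz',np.round(atz(a,u,zz)),np.round(atz(b,v,zz)))
print('cap',[np.round(atz(b,v,0)) for v in one('cap',b)])
for q in ['binder_clip','eraser','tape_roll']: print(q,[np.round(atz(a,v,0)) for v in one(q,a)],[np.round(atz(b,v,0)) for v in one(q,b)])
# post foot, headset cup px from crops
f=lambda x,y,s,ox,oy:(ox+x/s,oy+y/s)
A=lambda x,y:f(x,y,2.6,180,140);B=lambda x,y:f(x,y,2.9,160,130)
print('postfoot',atz(a,A(86,271),12),atz(b,B(222,468),12))
print('bend top',tri([(a,A(58,170)),(b,B(212,292))])); print('stud top',tri([(a,A(196,74)),(b,B(293,158))]))
print('base corners b',[np.round(atz(b,B(*c),12)) for c in [(157,480),(268,508),(358,365),(250,343)]])
print('printer corner top',tri([(b,B(303,270)),(a,A(237,112))]),'side pts z=0',atz(b,B(300,328),0),atz(b,B(430,160),0), )
print('cups bottom centre b z=0',[np.round(atz(b,B(*c),0)) for c in [(502,193),(530,197),(552,180),(600,222),(625,232),(648,215)]])
print('cups a z=0',[np.round(atz(a,A(*c),0)) for c in [(518,145),(530,151),(558,222),(570,228),(617,215)]])
E
```

```text
crown [400. 175.] [357. 160.] [ 461. -392.  118.] [2.9 2.9] atz [ 451. -385.  126.] [ 460. -381.  126.]
crown [454. 230.] [357. 160.] [ 403. -480.   35.] [93. 93.] atz [ 250. -379.  126.] [ 460. -381.  126.]
headset [395. 206.] [359. 200.] [ 452. -390.    3.] [3.8 3.8] atz [ 459. -394.    0.] [ 450. -390.    0.]
headset [439. 263.] [359. 200.] [ 388. -450.  -76.] [86.3 86.3] atz [ 258. -373.    0.] [ 450. -390.    0.]
headset [247. 194.] [359. 200.] [373.  26. 281.] [38.7 38.7] atz [704. -68.   0.] [ 450. -390.    0.]
bar_mid [227. 190.] [243. 211.] [581.  11. 162.] [3.1 3.1] atz [573.  13. 165.] [582.  13. 165.]
seat [254. 174.] [258. 186.] [582. -59. 179.] [4.2 4.2] atz [584. -60. 172.] [594. -76. 172.]
stand [238. 233.] [252. 278.] [580.   9.  -2.] [5.1 5.1] atz [585.   7.   0.] [573.  15.   0.]
cap [array([ 455., -176.,    0.])]
binder_clip [array([705., -67.,   0.])] [array([702., -78.,   0.])]
eraser [] [array([438.,  43.,   0.])]
tape_roll [array([720.,  28.,   0.])] [array([727.,  19.,   0.]), array([ 452., -175.,    0.])]
postfoot [571.68728047  76.87123333  12.        ] [57
[... 322 characters left out ...]
3.,  12.]), array([527.,  99.,  12.]), array([535., -66.,  12.]), array([625., -60.,  12.])]
printer corner top (array([ 611.32726194, -108.8697103 ,   73.08769441]), [np.float64(18.098862480670167), np.float64(18.09886248067029)]) side pts z=0 [ 605.744479   -107.61784159    0.        ] [ 613.08076173 -419.52191565    0.        ]
cups bottom centre b z=0 [array([ 523., -384.,    0.]), array([ 496., -387.,    0.]), array([ 485., -428.,   -0.]), array([ 420., -367.,    0.]), array([ 394., -359.,    0.]), array([ 381., -397.,    0.])]
cups a z=0 [array([ 513., -380.,    0.]), array([ 500., -385.,    0.]), array([ 406., -352.,    0.]), array([ 394., -358.,    0.]), array([ 384., -409.,    0.])]
```

>>> {"method": "send_rows", "body": {"targets": [[-1,0.0455,0.001,0,0,0,0],[-1,0.0455,0.001,0,0,0,0],[-1,0.0455,0.001,0,0,0,0],[-1,0.0455,0.001,0,0,0,0],[-1,0.0455,0.001,0,0,0,0],[-1,0.0455,0.001,0,0,0,0],[-1,0,0,0,0,0,0.146],[-1,0,0,0,0,0,0.146],[-1,0,0,0,0,0,0.146],[-1,0,0,0,0,0,0.146]]}}

```text
time_s: 4.45
eef_pos: [455.9, -385.6, 231.2]
ee_rot: [-0.0, 0.995, -0.097, -0.0]
force: [0.3, 0.2, 0.3]
grip_width: 1.0
grip_force: 0.0
```

```bash
cat >> h.py <<'E'
from scipy.spatial.transform import Rotation as Ro
def st():
    s=ctrl.sense();q=s['ee_rot'];R=Ro.from_quat([q[1],q[2],q[3],q[0]]).as_matrix()
    print('t',s['time_s'],'p',np.round(s['eef_pos'],1),'yaw x',round(np.arctan2(R[1,0],R[0,0]),3),'z',np.round(R[:,2],3),'F',np.round(s['force'],1),'grip',round(s['grip_width'],3),round(s['grip_force'],1),'j',np.round(s['joints'],2))
    return np.array(s['eef_pos']),R
def delta(P,target,yaw=None):
    p,R=P; print('to',np.round(target,1),'tool shift mm',np.round(R.T@(np.array(target)-p),1), 'az',None if yaw is None else round(np.arctan2(R[1,0],R[0,0])-yaw,3))
E
python3 - <<'E'
from h import *
P=st()
p=cap('wrist','w1.png');a=cap('scene','s1.png');b=cap('side')
for q,z in [('crown',126),('headset',0)]:
  for n,c in [('w',p),('a',a),('b',b)]:
    print(q,n,[(round(d['score'],2),np.round(d['point']),np.round(atz(c,d['point'],z),1)) for d in ctrl.landmark_of(q,c)])
for q,z in [('cap',0),('seat',172),('bar_mid',165),('stand',0)]:
  for n,c in [('a',a),('b',b)]: print(q,n,[(round(d['score'],2),np.round(d['point']),np.round(atz(c,d['point'],z),1)) for d in ctrl.landmark_of(q,c)])
E
```

```text
t 4.45 p [ 455.9 -385.6  231.2] yaw x -0.195 z [-0.  0. -1.] F [0.3 0.2 0.3] grip 1.0 0.0 j [-0.9   0.47  1.27 -0.    1.4   0.87]
crown w [(0.98, array([329., 204.]), array([ 451.2, -390.8,  126. ]))]
crown a [(0.85, array([402., 178.]), array([ 439.2, -381.5,  126. ])), (0.66, array([455., 230.]), array([ 249.5, -380.1,  126. ]))]
crown b [(0.76, array([360., 156.]), array([ 461.5, -406.3,  126. ]))]
headset w [(0.88, array([323., 174.]), array([ 449.7, -385.6,    0. ])), (0.79, array([342., 306.]), array([ 249.3, -374.4,    0. ]))]
headset a [(0.62, array([395., 205.]), array([ 463.7, -396.8,    0. ])), (0.61, array([440., 264.]), array([ 254.8, -373.6,    0. ]))]
headset b [(0.62, array([356., 202.]), array([ 454.3, -382.4,    0. ])), (0.48, array([260., 189.]), array([ 732. , -341.5,    0. ]))]
cap a [(0.71, array([327., 242.]), array([ 445.2, -173.1,    0. ]))]
cap b [(0.55, array([334., 240.]), array([ 453.6, -181.1,    0. ])), (0.54, array([261., 190.]), array([ 728.5, -337.2,    0. ]))]
seat a []
seat b [(0.83, array([262., 188.]), array([584. , -71.9, 172. ]))]
bar_mid a []
bar_mid b [(0.85, array([244., 213.]), array([576.4,  19. , 165. ]))]
stand a [(0.3, array([214., 204.]), array([714.2,  25. ,   0. ]))]
stand b [(0.81, array([250., 277.]), array([577.1,  13.6,   0. ]))]
```

View pics/w1.png

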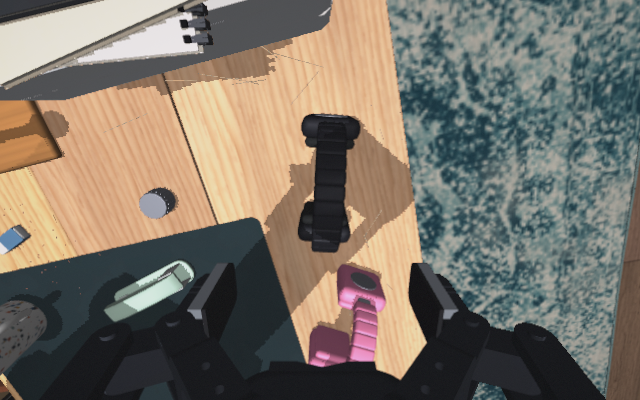

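```bash
python3 - <<'E'
from h import *
P=st();p=cap('wrist')
for z,uvs in [(66,[(303,118),(360,122),(299,215),(350,218)]),(140,[(316,195),(345,192)]),(26,[(155,203)])]:
    print(z,[np.round(atz(p,u,z),1) for u in uvs])
A=lambda x,y:(180+x/2.6,140+y/2.6)
# band-edge edges by segmentation of dark in rows at z~135
g=p['img'].astype(int).sum(2)
for r in range(160,232,8):
    c=np.where(g[r,295:365]<110)[0]+295; print(r,c.min(),c.max(),np.round(atz(p,(c.mean(),r),138),1))
E
```

```text
t 5.3 p [ 455.8 -385.6  231.3] yaw x -0.19 z [ 0. -0. -1.] F [0.3 0.2 0.3] grip 1.0 0.0 j [-0.9   0.47  1.27  0.    1.4   0.86]
66 [array([ 523.4, -379.4,   66. ]), array([ 509.2, -433.6,   66. ]), array([ 424.9, -354. ,   66. ]), array([ 411. , -407.8,   66. ])]
140 [array([ 466. , -382.4,  140. ]), array([ 464.1, -405.8,  140. ])]
26 [array([ 458.4, -179.8,   26. ])]
160 316 345 [ 491.4 -399.   138. ]
168 316 345 [ 485.1 -397.8  138. ]
176 315 344 [ 478.9 -395.9  138. ]
184 316 344 [ 472.4 -395.1  138. ]
192 314 344 [ 465.9 -393.1  138. ]
200 314 342 [ 459.4 -391.   138. ]
208 304 343 [ 454.3 -380.5  138. ]
216 301 345 [ 445.7 -387.7  138. ]
224 299 347 [ 439.4 -382.3  138. ]
```

>>> {"method": "send_rows", "body": {"targets": [[-1,-0.002,0.005,0,0,0,0.06],[-1,0,0,0.03,0,0,0],[-1,0,0,0.03,0,0,0],[-1,0,0,0.03,0,0,0],[-1,0,0,0.013,0,0,0],[-1,0,0,0,0,0,0],[1,0,0,0,0,0,0],[1,0,0,0,0,0,0],[1,0,0,0,0,0,0],[1,0,0,0,0,0,0]], "squeeze": 50}}

```text
time_s: 6.6
eef_pos: [453.2, -390.3, 129.0]
ee_rot: [0.0, 0.992, -0.125, 0.001]
force: [1.2, 0.6, 3.5]
grip_width: 0.287
grip_force: 49.9
```

>>> {"method": "send_rows", "body": {"targets": [[1,0,0,0,0,0,0],[1,0,0,0,0,0,0],[1,0,0,0,0,0,0],[1,0,0,0,0,0,0],[1,0,0,-0.01,0,0,0],[1,0,0,-0.02,0,0,0],[1,0,0,-0.02,0,0,0],[1,0,0,-0.02,0,0,0],[1,0,0,0,0,0,0],[1,0,0,0,0,0,0]]}}

```text
time_s: 7.85
eef_pos: [452.6, -389.9, 197.3]
ee_rot: [-0.001, 0.992, -0.125, -0.001]
force: [0.8, -0.0, -2.2]
grip_width: 0.285
grip_force: 49.3
```

```bash
python3 - <<'E'
from h import *
P=st()
p=cap('wrist','w2.png');b=cap('side','b2.png');a=cap('scene','a2.png')
for q,z in [('crown',126),('headset',0)]:
  for n,c in [('w',p),('a',a),('b',b)]:
    print(q,n,[(round(d['score'],2),np.round(d['point'])) for d in ctrl.landmark_of(q,c)])
w=p['img'][120:400,200:460]; s=b['img'][120:320,200:440]
w=cv2.resize(w,None,fx=1.5,fy=1.5);s=cv2.resize(s,(400,420)) 
cv2.imwrite('pics/c2.png',np.hstack([w,s])[:,:,::-1])
E
```

```text
t 7.85 p [ 452.6 -389.9  197.3] yaw x -0.25 z [-0.001  0.001 -1.   ] F [ 0.8 -0.  -2.2] grip 0.285 49.3 j [-0.91  0.5   1.32 -0.    1.33  0.91]
crown w [(0.63, array([320., 260.]))]
crown a [(0.77, array([452., 228.])), (0.58, array([407., 154.]))]
crown b [(0.91, array([361., 134.])), (0.26, array([249., 214.]))]
headset w [(0.84, array([317., 192.])), (0.79, array([350., 317.]))]
headset a [(0.95, array([400., 191.])), (0.73, array([438., 265.])), (0.36, array([213., 202.]))]
headset b [(0.94, array([359., 177.]))]
```

View pics/c2.png

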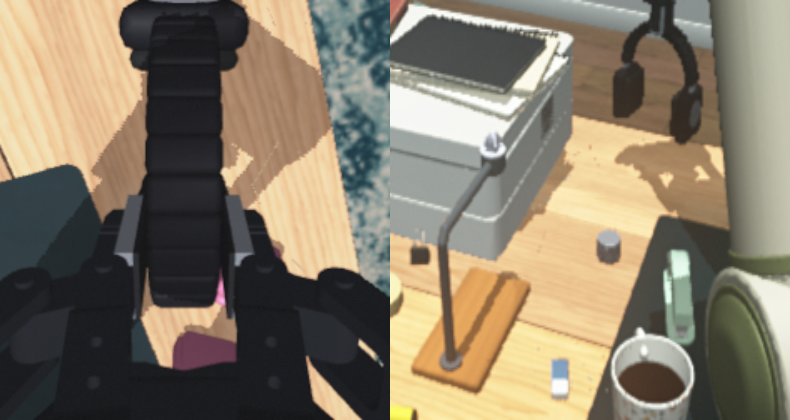

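>>> {"method": "send_rows", "body": {"targets": [[1,0,0,-0.028,0,0,-0.066],[1,0,0,-0.028,0,0,-0.066],[1,0,0,-0.028,0,0,-0.066],[1,0,0,-0.028,0,0,-0.066],[1,0,0,-0.028,0,0,-0.066],[1,0.003,-0.03,0,0,0,0],[1,0.003,-0.036,0,0,0,0],[1,0.003,-0.036,0,0,0,0],[1,0.003,-0.036,0,0,0,0],[1,0.003,-0.036,0,0,0,0]]}}

```text
time_s: 9.55
eef_pos: [453.9, -214.3, 338.4]
ee_rot: [0.0, 0.999, 0.04, 0.0]
force: [0.9, -1.1, -1.6]
grip_width: 0.286
grip_force: 49.6
```

>>> {"method": "send_rows", "body": {"targets": [[1,0.003,-0.036,0,0,0,0],[1,0.003,-0.036,0,0,0,0],[1,0.003,-0.036,0,0,0,0],[1,0.003,-0.036,0,0,0,0],[1,0.003,-0.036,0,0,0,0],[1,0.003,-0.03,0,0,0,0],[1,0.002,-0.018,0,0,0,0],[1,0,0,0,0,0,0],[1,0,0,0,0,0,0],[1,0,0,0,0,0,0]]}}

```text
time_s: 10.8
eef_pos: [455.8, 12.7, 338.3]
ee_rot: [0.0, 0.999, 0.039, -0.0]
force: [0.6, -1.0, -1.8]
grip_width: 0.287
grip_force: 49.7
```

```bash
python3 - <<'E'
from h import *
P=st()
p=cap('wrist','w3.png');b=cap('side','b3.png');a=cap('scene','a3.png')
for q,z in [('crown',0),('headset',0),('bar_mid',165),('seat',172),('stud',172),('cap',0)]:
  for n,c in [('w',p),('a',a),('b',b)]:
    print(q,n,[(round(d['score'],2),np.round(d['point']),np.round(atz(c,d['point'],z))) for d in ctrl.landmark_of(q,c)])
E
```

```text
t 10.8 p [455.8  12.7 338.3] yaw x 0.079 z [-0. -0. -1.] F [ 0.6 -1.  -1.8] grip 0.287 49.7 j [-0.23  0.1   1.48 -0.    1.56  1.26]
crown w [(0.95, array([575., 330.]), array([ 151., -511.,    0.])), (0.62, array([321., 259.]), array([268.,   1.,   0.]))]
crown a [(0.76, array([454., 231.]), array([ 315., -473.,    0.]))]
crown b [(0.9, array([302., 139.]), array([ 763., -740.,    0.])), (0.61, array([434., 175.]), array([ 273., -636.,    0.]))]
headset w [(0.93, array([318., 195.]), array([387.,  14.,   0.])), (0.53, array([441., 161.]), array([ 460., -177.,    0.]))]
headset a [(0.55, array([439., 266.]), array([ 252., -368.,    0.]))]
headset b [(0.67, array([431., 219.]), array([ 247., -369.,    0.]))]
bar_mid w [(0.79, array([332.,  62.]), array([572.,  12., 165.]))]
bar_mid a []
bar_mid b [(0.62, array([247., 214.]), array([569.,  22., 165.])), (0.4, array([304., 305.]), array([375., 211., 165.]))]
seat w [(0.91, array([415.,  64.]), array([576., -64., 172.]))]
seat a []
seat b [(0.63, array([260., 190.]), array([585., -63., 172.]))]
stud w [(0.57, array([411.,  60.]), array([579., -59., 172.])), (0.38, array([321., 259.]), array([365.,   7., 172.]))]
stud a []
stud b [(0.52, array([261., 189.]), array([583., -67., 172.])), (0.19, array([334., 241.]), array([383.,  52., 172.]))]
cap w [(0.8, array([438., 161.]), array([ 459., -172.,    0.]))]
cap a []
cap b [(0.7, array([334., 240.]), array([ 455., -184.,    0.]))]
```

View pics/w3.png

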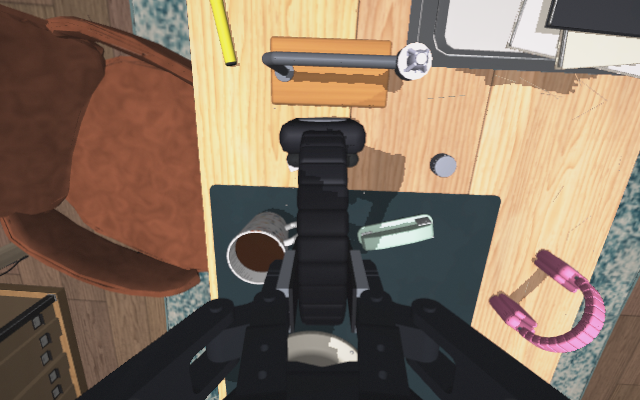

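```bash
python3 - <<'E'
from h import *
P=st();p=cap('wrist')
for n,u,z in [('bar',(285,60.5),159),('bar',(335,61),159),('bar',(390,62),159),('post/bend',(270,60),160),('seat',(415,64),172),('studtop',(416,58),192),('captop',(443,163),26),('held origin',(318,195),209),('base',(272,37),12),('base',(390,41),12),('base',(272,103),12),('base',(388,107),12)]: print(n,np.round(atz(p,u,z),1))
delta(P,(576,22,338))
E
```

```text
t 11.85 p [455.8  13.4 338.3] yaw x 0.08 z [-0. -0. -1.] F [ 0.2  0.4 -1.6] grip 0.285 49.7 j [-0.23  0.1   1.48 -0.    1.56  1.26]
bar [570.6  59.  159. ]
bar [574.1  10.8 159. ]
bar [577.6 -42.3 159. ]
post/bend [569.8  73.3 160. ]
seat [576.2 -63.3 172. ]
studtop [578.5 -57.9 192. ]
captop [ 462.1 -169.6   26. ]
held origin [453.1  17.4 209. ]
base [613.8  95.8  12. ]
base [622.1 -67.   12. ]
base [527.3  93.3  12. ]
base [535.5 -77.2  12. ]
to [576  22 338] tool shift mm [120.5   1.    0.3] az None
```

>>> {"method": "send_rows", "body": {"targets": [[1,0.015,0,0,0,0,0],[1,0.025,0,0,0,0,0],[1,0.025,0,0,0,0,0],[1,0.025,0,0,0,0,0],[1,0.02,0,0,0,0,0],[1,0.01,0,0,0,0,0],[1,0,0,0.01,0,0,0],[1,0,0,0,0,0,0],[1,0,0,0,0,0,0],[1,0,0,0,0,0,0]]}}

```text
time_s: 13.15
eef_pos: [575.2, 22.9, 328.8]
ee_rot: [0.0, 0.999, 0.04, 0.0]
force: [-1.1, 1.2, -2.1]
grip_width: 0.284
grip_force: 49.6
```

```bash
python3 - <<'E'
from h import *
P=st()
p=cap('wrist','w4.png');b=cap('side','b4.png');a=cap('scene','a4.png')
cv2.imwrite('pics/c4.png',cv2.resize(np.hstack([p['img'][100:400,180:500],a['img'][80:280,100:340].repeat(1,0) if 0 else cv2.resize(a['img'][80:280,130:330],(300,300)),]),None,fx=1.28,fy=1.28)[:,:,::-1])
for q,z in [('crown',325),('headset',199),('bar_mid',165),('seat',172)]:
  for n,c in [('w',p),('a',a),('b',b)]:
    print(q,n,[(round(d['score'],2),np.round(d['point']),np.round(atz(c,d['point'],z))) for d in ctrl.landmark_of(q,c)[:2]])
E
```

```text
t 13.15 p [575.2  22.9 328.8] yaw x 0.08 z [ 0.001 -0.    -1.   ] F [-1.1  1.2 -2.1] grip 0.284 49.6 j [-0.16  0.39  1.15  0.    1.61  1.33]
crown w [(0.88, array([561., 396.]), array([ 487., -141.,  325.])), (0.73, array([320., 263.]), array([573.,  24., 325.]))]
crown a [(0.59, array([453., 230.]), array([ 147., -228.,  325.]))]
crown b [(0.63, array([434., 175.]), array([236.,  40., 325.])), (0.56, array([237., 135.]), array([581.,  18., 325.]))]
headset w [(0.9, array([318., 196.]), array([572.,  27., 199.])), (0.49, array([433., 232.]), array([543., -88., 199.]))]
headset a [(0.63, array([440., 261.]), array([ 169., -251.,  199.]))]
headset b [(0.61, array([245., 198.]), array([573.,  19., 199.])), (0.58, array([431., 216.]), array([234., -53., 199.]))]
bar_mid w []
bar_mid a []
bar_mid b [(0.57, array([245., 216.]), array([569.,  29., 165.]))]
seat w [(0.9, array([406., 189.]), array([577., -63., 172.])), (0.33, array([320., 194.]), array([565.,  25., 172.]))]
seat a []
seat b [(0.82, array([257., 190.]), array([589., -61., 172.]))]
```

View pics/c4.png

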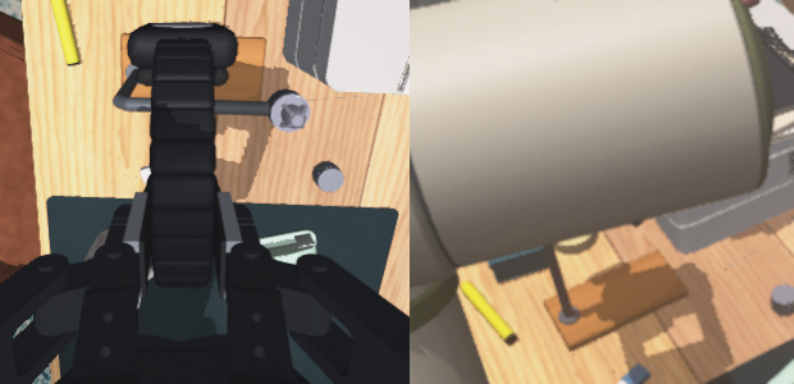

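>>> {"method": "send_rows", "body": {"targets": [[1,0,0,0.02,0,0,0],[1,0,0,0.025,0,0,0],[1,0,0,0.025,0,0,0],[1,0,0,0.025,0,0,0],[1,0,0,0.025,0,0,0],[1,0,0,0.02,0,0,0],[1,0,0,0.01,0,0,0],[1,0,0,0.004,0,0,0],[1,0,0,0,0,0,0],[1,0,0,0,0,0,0]]}}

```text
time_s: 15.15
eef_pos: [575.7, 22.9, 175.0]
ee_rot: [0.0, 0.999, 0.04, 0.001]
force: [-0.7, -0.2, -1.6]
grip_width: 0.287
grip_force: 49.7
```

>>> {"method": "send_rows", "body": {"targets": [[1,0,0,0.001,0,0,0],[1,0,0,0.001,0,0,0],[1,0,0,0.001,0,0,0],[1,0,0,0.001,0,0,0],[1,0,0,0,0,0,0],[1,0,0,0,0,0,0],[1,0,0,0,0,0,0],[1,0,0,0,0,0,0],[1,0,0,0,0,0,0],[1,0,0,0,0,0,0]]}}

```text
time_s: 16.4
eef_pos: [575.4, 22.9, 170.3]
ee_rot: [-0.0, 0.999, 0.04, 0.0]
force: [0.0, 0.1, -2.0]
grip_width: 0.289
grip_force: 49.7
```

>>> {"method": "send_rows", "body": {"targets": [[1,0,0,0.001,0,0,0],[1,0,0,0.0005,0,0,0],[1,0,0,0,0,0,0],[1,0,0,0,0,0,0],[0.2,0,0,0,0,0,0],[-0.2,0,0,0,0,0,0],[-0.4,0,0,0,0,0,0],[-0.4,0,0,0,0,0,0],[-0.4,0,0,-0.003,0,0,0],[-0.4,0,0,-0.01,0,0,0]]}}

```text
time_s: 17.65
eef_pos: [575.2, 22.9, 182.0]
ee_rot: [-0.0, 0.999, 0.04, -0.0]
force: [0.6, 0.8, 0.2]
grip_width: 0.699
grip_force: 0.0
```

>>> {"method": "send_rows", "body": {"targets": [[-0.4,0,0,-0.02,0,0,0],[-0.4,0,0,-0.03,0,0,0],[-0.4,0,0,-0.03,0,0,0],[-0.4,0,0,-0.02,0,0,0],[-0.4,0,0,0,0,0,0],[-0.4,0,0,0,0,0,0],[-0.4,0,0,0,0,0,0],[-0.4,0,0,0,0,0,0],[-0.4,0,0,0,0,0,0],[-0.4,0,0,0,0,0,0]]}}

```text
time_s: 18.9
eef_pos: [575.4, 22.9, 281.7]
ee_rot: [0.0, 0.999, 0.04, -0.0]
force: [0.4, -1.6, -0.0]
grip_width: 0.697
grip_force: 0.0
```

```bash
python3 - <<'E'
from h import *
P=st()
p=cap('wrist','w5.png');b=cap('side','b5.png');a=cap('scene','a5.png')
cv2.imwrite('pics/c5.png',cv2.resize(np.hstack([p['img'][60:400,180:500],cv2.resize(b['img'][120:290,170:330],(320,340))]),None,fx=1.25,fy=1.25)[:,:,::-1])
for q,z in [('crown',165),('headset',39),('seat',172),('cap',0)]:
  for n,c in [('w',p),('a',a),('b',b)]:
    print(q,n,[(round(d['score'],2),np.round(d['point']),np.round(atz(c,d['point'],z))) for d in ctrl.landmark_of(q,c)[:2]])
E
```

```text
t 18.9 p [575.4  22.9 281.7] yaw x 0.08 z [-0. -0. -1.] F [ 0.4 -1.6 -0. ] grip 0.697 0.0 j [-0.16  0.4   1.25 -0.    1.5   1.33]
crown w [(0.61, array([326., 198.]), array([574.,  20., 165.]))]
crown a [(0.69, array([225., 194.]), array([564.,  21., 165.])), (0.65, array([453., 228.]), array([ 236., -351.,  165.]))]
crown b [(0.7, array([434., 176.]), array([ 253., -286.,  165.])), (0.69, array([244., 215.]), array([574.,  25., 165.]))]
headset w [(0.61, array([319., 170.]), array([572.,  28.,  39.]))]
headset a [(0.71, array([232., 224.]), array([586.,  17.,  39.])), (0.58, array([437., 264.]), array([ 239., -341.,   39.]))]
headset b [(0.68, array([429., 216.]), array([ 251., -319.,   39.])), (0.57, array([248., 264.]), array([576.,  19.,  39.]))]
seat w [(0.61, array([417., 205.]), array([576., -60., 172.])), (0.42, array([445., 245.]), array([540., -93., 172.]))]
seat a []
seat b [(0.76, array([261., 187.]), array([589., -77., 172.]))]
cap w []
cap a [(0.75, array([325., 240.]), array([ 455., -173.,    0.]))]
cap b [(0.67, array([335., 240.]), array([ 451., -185.,    0.]))]
```

View pics/c5.png

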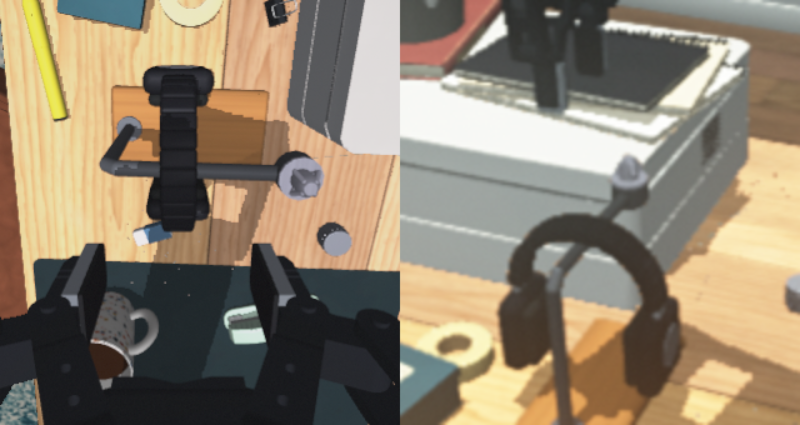

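>>> {"method": "send_rows", "body": {"targets": [[-0.4,-0.022,0.031,0,0,0,0],[-0.4,-0.022,0.031,0,0,0,0],[-0.4,-0.022,0.031,0,0,0,0],[-0.4,-0.022,0.031,0,0,0,0],[-0.4,-0.022,0.031,0,0,0,0],[-0.4,-0.023,0.033,0,0,0,0],[-0.4,0,0,0.05,0,0,0],[-0.4,0,0,0.05,0,0,0],[-0.4,0,0,0.05,0,0,0],[-0.4,0,0,0,0,0,0]]}}

```text
time_s: 20.9
eef_pos: [456.4, -174.2, 129.7]
ee_rot: [-0.002, 0.999, 0.04, -0.003]
force: [1.2, -0.5, 0.5]
grip_width: 0.7
grip_force: 0.0
```

```bash
python3 - <<'E'
from h import *
P=st()
p=cap('wrist','w6.png')
for q,z in [('cap',0)]:
    for d in ctrl.landmark_of(q,p)[:2]: print(d['score'],np.round(d['point']),atz(p,d['point'],0))
    for d in ctrl.boxes_of(q,p)[:2]:
        l,t,w,h=d['extent'];print(d['score'],np.round(d['extent']),'centre@13',atz(p,(l+w/2,t+h/2),13),'topctr@26',atz(p,(l+w/2,t+h/2),26))
    x=[d for d in ctrl.boxes_of(q,p)]
    if x:
        l,t,w,h=map(int,x[0]['extent']); c=p['img'][max(t-40,0):t+h+40,max(l-40,0):l+w+40]; print('crop origin',l-40,t-40); cv2.imwrite('pics/c6.png',cv2.resize(c,None,fx=3,fy=3)[:,:,::-1]); print(c.shape)
p0=P[0]; print('proj TCP ground',proj(p,np.array([p0[0],p0[1],0])), 'z26', proj(p,np.array([p0[0],p0[1],26])))
E
```

```text
t 20.9 p [ 456.4 -174.2  129.7] yaw x 0.08 z [-0.005  0.004 -1.   ] F [ 1.2 -0.5  0.5] grip 0.7 0.0 j [-0.6   0.35  1.74 -0.    1.06  0.89]
0.72 [326. 189.] [ 459.69243546 -176.54841664    0.        ]
0.68 [304. 173.  40.  46.] centre@13 [ 456.28311614 -174.89301508   13.        ] topctr@26 [ 460.43872669 -174.52855867   26.        ]
crop origin 263 133
(126, 120, 3)
proj TCP ground [323.10249973 191.85643181] z26 [323.08052645 200.73930053]
```

View pics/c6.png

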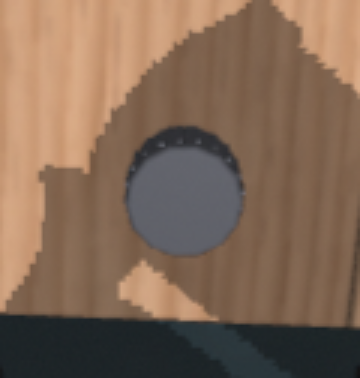

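The crop shows the cap's round top centred at about (325,200) in the full picture. That is within 2 px of where the TCP projects.

>>> {"method": "send_rows", "body": {"targets": [[-0.4,0.001,0.0013,0.02,0,0,0],[-0.4,0,0,0.03,0,0,0],[-0.4,0,0,0.03,0,0,0],[-0.4,0,0,0.025,0,0,0],[-0.4,0,0,0.012,0,0,0],[-0.4,0,0,0.004,0,0,0],[-0.4,0,0,0,0,0,0],[1,0,0,0,0,0,0],[1,0,0,0,0,0,0],[1,0,0,0,0,0,0]], "squeeze": 80}}

```text
time_s: 22.35
eef_pos: [459.3, -176.6, 11.9]
ee_rot: [0.0, 0.999, 0.04, 0.0]
force: [-1.6, 1.1, 9.4]
grip_width: 0.357
grip_force: 78.7
```

>>> {"method": "send_rows", "body": {"targets": [[1,0,0,0,0,0,0],[1,0,0,0,0,0,0],[1,0,0,0,0,0,0],[1,0,0,-0.02,0,0,0],[1,0,0,-0.04,0,0,0],[1,0,0,-0.05,0,0,0],[1,0,0,-0.05,0,0,0],[1,0,0,-0.05,0,0,0],[1,0,0,-0.03,0,0,0],[1,0,0,0,0,0,0]]}}

```text
time_s: 23.6
eef_pos: [459.5, -176.6, 253.0]
ee_rot: [0.001, 0.999, 0.04, 0.002]
force: [-0.2, -0.1, -1.1]
grip_width: 0.359
grip_force: 79.6
```

>>> {"method": "send_rows", "body": {"targets": [[1,0.021,-0.0173,0,0,0,0],[1,0.021,-0.0173,0,0,0,0],[1,0.021,-0.0173,0,0,0,0],[1,0.021,-0.0173,0,0,0,0],[1,0.021,-0.0173,0,0,0,0],[1,0.021,-0.0173,0,0,0,0],[1,0,0,0,0,0,0],[1,0,0,0,0,0,0],[1,0,0,0,0,0,0],[1,0,0,0,0,0,0]]}}

```text
time_s: 24.85
eef_pos: [575.9, -63.3, 250.9]
ee_rot: [0.0, 0.999, 0.039, 0.0]
force: [0.2, 0.5, -1.0]
grip_width: 0.36
grip_force: 79.6
```

```bash
python3 - <<'E'
from h import *
P=st();p0=P[0]
p=cap('wrist','w7.png');b=cap('side');a=cap('scene')
for q,z in [('cap',p0[2]-12),('seat',172),('stud',172),('crown',165)]:
  for n,c in [('w',p),('a',a),('b',b)]:
    print(q,n,[(round(d['score'],2),np.round(d['point'],1),np.round(atz(c,d['point'],z),1)) for d in ctrl.landmark_of(q,c)[:2]])
print('proj TCP at seat',proj(p,np.array([p0[0],p0[1],172])))
print('proj TCP at captop',proj(p,np.array([p0[0],p0[1],p0[2]+14])))
cv2.imwrite('pics/c7.png',cv2.resize(p['img'][110:350,200:440],None,fx=2.5,fy=2.5)[:,:,::-1])
E
```

```text
t 24.85 p [575.9 -63.3 250.9] yaw x 0.079 z [ 0. -0. -1.] F [ 0.2  0.5 -1. ] grip 0.36 79.6 j [-0.31  0.42  1.29 -0.    1.43  1.18]
cap w [(0.86, array([321. , 255.4]), array([573.9, -62.4, 238.9]))]
cap a []
cap b [(0.44, array([264.8, 161.7]), array([571. , -64.9, 238.9]))]
seat w [(0.61, array([322.8, 210.2]), array([576.9, -63.3, 172. ]))]
seat a [(0.69, array([258.2, 174.1]), array([580.3, -68.1, 172. ])), (0.47, array([255.1, 174.8]), array([581.8, -60.9, 172. ]))]
seat b []
stud w [(0.87, array([320.1, 206.4]), array([579.9, -61. , 172. ]))]
stud a [(0.38, array([256.2, 174.9]), array([580.2, -63. , 172. ]))]
stud b [(0.55, array([261.1, 189.1]), array([583.8, -67.7, 172. ]))]
crown w [(0.82, array([215.2, 202.3]), array([574.2,  22.2, 165. ])), (0.73, array([321.4, 209.7]), array([574.7, -62.4, 165. ]))]
crown a [(0.68, array([221.5, 195.6]), array([564.1,  29.1, 165. ])), (0.62, array([454.8, 230.5]), array([ 228. , -350.2,  165. ]))]
crown b [(0.97, array([242. , 215.1]), array([577. ,  27.9, 165. ])), (0.55, array([434.2, 171.5]), array([ 256.6, -311. ,  165. ]))]
proj TCP at seat [322.66096581 211.39927659]
proj TCP at captop [323.03468735 277.59360143]
```

View pics/c7.png

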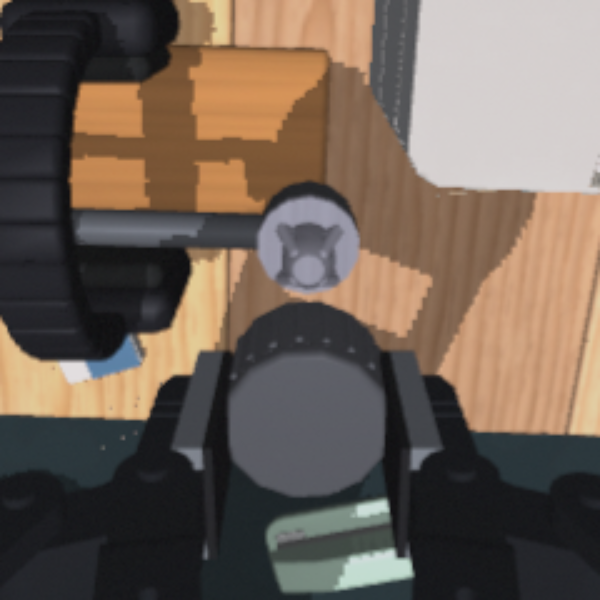

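```bash
python3 - <<'E'
from h import *
P=st();p0=P[0];p=cap('wrist')
print('f',p['camera_matrix'][0][0],'camz',(-np.array(p['R']).T@p['t']),'opt axis',np.array(p['R'])[2])
for z in (14,18): 
    # px width of 34mm disc
    y=np.array([0.08,-0.997,0])*17; c=np.array([p0[0],p0[1],p0[2]+z]); print(z,'px width',np.linalg.norm(proj(p,c+y)-proj(p,c-y)), 'cap xy', atz(p,(322.6,279.2),p0[2]+z))
print('seat',atz(p,(323.4,208.0),172),'studtop',atz(p,(323.3,216.8),192),'tcp',p0)
# edge fit of cap top disc and collar
g=cv2.cvtColor(p['img'],cv2.COLOR_RGB2GRAY)
for r in range(268,300,6): print(r,g[r,286:294].tolist(),g[r,350:360].tolist())
E
```

```text
t 25.6 p [576.2 -62.8 250.8] yaw x 0.08 z [ 0. -0. -1.] F [0.3 0.9 0.2] grip 0.357 79.6 j [-0.31  0.42  1.29 -0.    1.43  1.18]
f 303.77479615417667 camz [658.09381702 -55.68636542 393.40084324] opt axis [-0.32150522 -0.02640744 -0.94653951]
14 px width 69.65961191871682 cap xy [575.30742158 -62.64932384 264.80881867]
18 px width 71.48143851627398 cap xy [577.88258581 -62.43273316 268.80881867]
seat [579.08577079 -63.12106832 172.        ] studtop [579.59125248 -62.92397486 192.        ] tcp [576.22971404 -62.76795722 250.80881867]
268 [22, 23, 21, 20, 28, 54, 77, 85] [94, 91, 87, 70, 35, 19, 18, 23, 19, 38]
274 [20, 21, 21, 21, 34, 65, 92, 94] [94, 94, 93, 80, 44, 19, 17, 18, 21, 22]
280 [22, 21, 21, 18, 27, 62, 94, 93] [93, 93, 94, 79, 33, 20, 17, 18, 19, 20]
286 [20, 21, 19, 20, 20, 55, 91, 93] [93, 94, 92, 75, 16, 21, 20, 20, 19, 20]
292 [19, 20, 20, 20, 20, 25, 54, 84] [93, 89, 76, 45, 18, 19, 17, 17, 19, 21]
298 [20, 21, 18, 21, 18, 21, 31, 35] [52, 51, 46, 31, 19, 19, 16, 18, 19, 25]
```

```bash
python3 - <<'E'
from h import *
from scipy.optimize import least_squares
P=st();p0,R=P;p=cap('wrist');tx=R[:,0];ty=R[:,1]
def res(v):
    ox,dz,r=v; c=p0+tx*ox+np.array([0,0,dz])
    o=np.array([0,0,-26.])
    near=proj(p,c-tx*r)[1];far=proj(p,c+tx*r)[1];rim=proj(p,c+tx*17+o)[1]
    w=proj(p,c+ty*r)[0]-proj(p,c-ty*r)[0]
    return [near-308.4,far-250,rim-231.2,w-62.8]
s=least_squares(res,[0,10,17]);print('ox,dz top,r',s.x,s.fun)
for r in(16,17):
    f=least_squares(lambda v:np.array(res([v[0],v[1],r])),[0,10]);print(r,f.x,f.fun)
b=cap('side')
for d in ctrl.boxes_of('cap',b): print(d['score'],np.round(d['extent'],1))
print('tcp in side',proj(b,p0),'rim -12',proj(b,p0-[0,0,12]),'top+14',proj(b,p0+[0,0,14]))
cv2.imwrite('pics/c8.png',np.hstack([cv2.resize(b['img'][120:220,210:310],(600,600),interpolation=cv2.INTER_CUBIC)])[:,:,::-1])
E
```

```text
t 25.65 p [576.2 -62.8 250.8] yaw x 0.08 z [-0. -0. -1.] F [-0.1  0.1 -0.1] grip 0.356 79.6 j [-0.31  0.42  1.29 -0.    1.43  1.18]
ox,dz top,r [-9.39678368  1.74358245 17.18803596] [-1.53122966e+00  1.42863843e+00 -1.77405990e-05  1.28042287e+00]
16 [-4.6975571   9.67889655] [-1.14986523  2.66978449 -1.85635785  0.35073663]
17 [-8.6457088   3.01303078] [-1.46900807  1.6156164  -0.28345862  1.14619009]
0.68 [209.3 178.4  78.9 128. ]
0.64 [258.1 147.4  15.1  20.2]
tcp in side [261.70741153 156.23116169] rim -12 [261.96256753 161.70856783] top+14 [261.4046927  149.74138374]
```

View pics/c8.png

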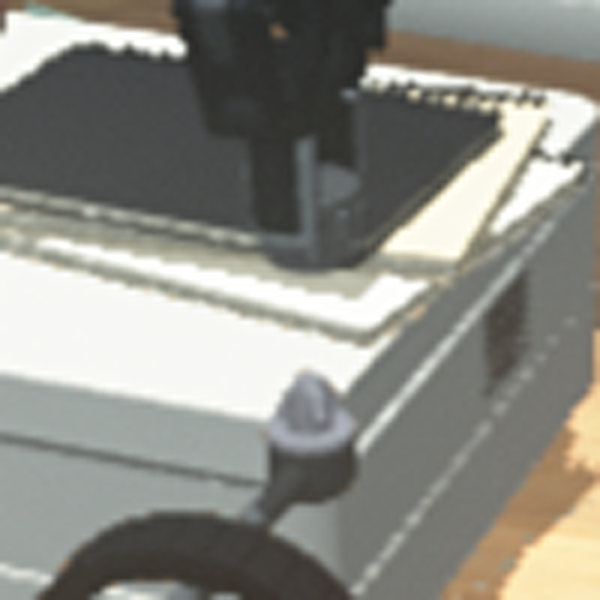

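```bash
python3 - <<'E'
from h import *
from scipy.optimize import least_squares
def blob(img,seed,tol=14):
    im=cv2.cvtColor(cv2.resize(img,None,fx=4,fy=4,interpolation=cv2.INTER_CUBIC),cv2.COLOR_RGB2GRAY)
    m=np.zeros((im.shape[0]+2,im.shape[1]+2),np.uint8)
    cv2.floodFill(im,m,(seed[0]*4,seed[1]*4),255,tol,tol,cv2.FLOODFILL_FIXED_RANGE|cv2.FLOODFILL_MASK_ONLY|4)
    c=max(cv2.findContours(m,0,1)[0],key=cv2.contourArea)
    e=cv2.fitEllipse(cv2.convexHull(c)); x,y,w,h=cv2.boundingRect(c)
    return (np.array(e[0])-1)/4-.375,np.array(e[1])/4,e[2],[(x-1)/4,(y-1)/4,w/4,h/4]
p=cap('wrist');P=st();p0,R=P
i6=cv2.imread('pics/w6.png')[:,:,::-1].copy()
b6=blob(i6,(325,200));print('w6',b6)
for t in (14,25,35): b7=blob(p['img'],(322,280),t);print('now',b7)
# pose of camera for w6: cam fixed in tool; width expected of 34mm disc at z26
from scipy.spatial.transform import Rotation as Ro
Rc=np.array(p['R']);tc=np.array(p['t'])
# tool->cam
Rct=Rc@R; tct=Rc@p0+tc
R6=np.array([[np.cos(.08),np.sin(.08),0],[np.sin(.08),-np.cos(.08),0],[0,0,-1.]]).T if 0 else R
q=dict(p);p6=np.array([456.4,-174.2,129.7]);q['R']=Rct@R6.T;q['t']=tct-q['R']@p6
def ell(c,r,pp):
    a=np.linspace(0,2*np.pi,60);pts=np.array([proj(pp,c+r*(np.cos(t)*R[:,0]+np.sin(t)*R[:,1])) for t in a])
    return pts[:,0].min(),pts[:,1].min(),np.ptp(pts[:,0]),np.ptp(pts[:,1])
for r in (16,16.5,17): print(r,'w6 pred',np.round(ell(p6*[1,1,0]+[0,0,26],r,q),1),'now pred dz14',np.round(ell(p0+[0,0,14],r,p),1))
for r in (15.5,16,16.5,17):
    bx=np.array(b7[3]); f=least_squares(lambda v:np.array(ell(p0+R[:,0]*v[0]+R[:,1]*v[1]+[0,0,v[2]],r,p))-bx,[0,0,10]);print(r,f.x,f.fun)
E
```

```text
t 25.85 p [576.2 -62.8 250.8] yaw x 0.08 z [ 0.  0. -1.] F [ 0.6 -0.2 -0.4] grip 0.353 79.6 j [-0.31  0.42  1.29  0.    1.43  1.18]Traceback (most recent call last):
  File "<stdin>", line 12, in <module>
  File "<stdin>", line 8, in blob
cv2.error: OpenCV(4.12.0) /io/opencv/modules/imgproc/src/shapedescr.cpp:361: error: (-201:Incorrect size of input array) There should be at least 5 points to fit the ellipse in function 'fitEllipseNoDirect'
```

```bash
cat > f.py <<'E'
from h import *
from scipy.optimize import least_squares
def blob(img,seed,tol=20):
    im=cv2.medianBlur(cv2.cvtColor(cv2.resize(img,None,fx=4,fy=4,interpolation=cv2.INTER_CUBIC),cv2.COLOR_RGB2GRAY),5)
    x,y=seed[0]*4,seed[1]*4; v=int(np.median(im[y-8:y+8,x-8:x+8]))
    n,l,s,_=cv2.connectedComponentsWithStats((abs(im.astype(int)-v)<tol).astype(np.uint8),connectivity=4)
    k=l[y,x]; return v,s[k][:4]/4
def ell(c,r,pp,R):
    a=np.linspace(0,2*np.pi,60);pts=np.array([proj(pp,c+r*(np.cos(t)*R[:,0]+np.sin(t)*R[:,1])) for t in a])
    return np.array([pts[:,0].min(),pts[:,1].min(),np.ptp(pts[:,0]),np.ptp(pts[:,1])])
E
python3 - <<'E'
from f import *
p=cap('wrist');p0,R=st()
i6=cv2.imread('pics/w6.png')[:,:,::-1].copy()
for t in (15,22,30): print('w6',blob(i6,(325,200),t),'now',blob(p['img'],(322,280),t),'collar',blob(p['img'],(311,206),t))
Rct=np.array(p['R'])@R; tct=np.array(p['R'])@p0+np.array(p['t'])
q=dict(p);p6=np.array([456.4,-174.2,129.7]);q['R']=Rct@R.T;q['t']=tct-q['R']@p6
bx=blob(p['img'],(322,280),30)[1]
for r in (15.5,16,16.5,17):
    f=least_squares(lambda v:ell(p0+R[:,0]*v[0]+R[:,1]*v[1]+[0,0,v[2]],r,p,R)-bx,[0,0,10])
    print(r,'w6 pred',np.round(ell(p6*[1,1,0]+[0,0,26],r,q,R),1),'now dz14',np.round(ell(p0+[0,0,14],r,p,R),1),'fit',f.x.round(2),f.fun.round(1))
E
```

```text
t 25.9 p [576.2 -62.8 250.8] yaw x 0.08 z [-0.  0. -1.] F [ 0.7  0.3 -0.4] grip 0.359 79.6 j [-0.31  0.42  1.29  0.    1.43  1.18]
w6 (99, array([118.5, 110.5, 313.5, 137. ])) now (94, array([292. , 251.5,  61.5,  57. ])) collar (155, array([303.75, 189.75,  70.25,  55.25]))
w6 (99, array([  0.,   0., 640., 400.])) now (94, array([291.75, 251.  ,  62.  ,  57.5 ])) collar (155, array([303.5 , 189.75,  70.5 ,  55.25]))
w6 (99, array([  0.,   0., 640., 400.])) now (94, array([291.5 , 250.5 ,  62.5 ,  58.25])) collar (155, array([303.25, 189.5 ,  71.  ,  55.75]))
15.5 w6 pred [304.4 183.8  36.2  34.4] now dz14 [291.2 249.1  63.5  55.1] fit [ 0.57  0.38 16.34] [ 0.  -0.2  2.  -2.4]
16 w6 pred [303.9 183.2  37.4  35.5] now dz14 [290.2 248.1  65.5  56.8] fit [-2.06  0.41 12.26] [ 0.  -0.2  2.  -2.4]
16.5 w6 pred [303.3 182.6  38.6  36.6] now dz14 [289.2 247.2  67.6  58.6] fit [-4.69  0.43  8.19] [ 0.  -0.2  2.  -2.4]
17 w6 pred [302.7 182.   39.7  37.7] now dz14 [288.1 246.2  69.6  60.4] fit [-7.33  0.46  4.12] [ 0.  -0.2  2.  -2.4]
```

>>> {"method": "send_rows", "body": {"targets": [[1,0.0048,0.0006,0,0,0,0],[1,0,0,0.015,0,0,0],[1,0,0,0.015,0,0,0],[1,0,0,0.008,0,0,0],[1,0,0,0.002,0,0,0],[1,0,0,0.002,0,0,0],[1,0,0,0.002,0,0,0],[1,0,0,0,0,0,0],[1,0,0,0,0,0,0],[1,0,0,0,0,0,0]]}}

```text
time_s: 27.15
eef_pos: [581.1, -63.0, 206.9]
ee_rot: [0.0, 0.999, 0.04, 0.0]
force: [-0.6, -0.2, -0.4]
grip_width: 0.361
grip_force: 79.6
```

```bash
python3 - <<'E'
from f import *
p=cap('wrist','w9.png');p0,R=st()
print('tcp at 172',proj(p,p0*[1,1,0]+[0,0,172]),'collar pred @(581,-63)',ell(np.array([579.3,-63,172]),16,p,R))
print('captop',blob(p['img'],tuple(int(v) for v in proj(p,p0+[-2,0,14]).round()),30),'pred',ell(p0+[0,0,14],16.5,p,R))
cv2.imwrite('pics/c9.png',cv2.resize(p['img'][170:320,230:420],None,fx=4,fy=4)[:,:,::-1])
E
```

```text
t 27.2 p [581.1 -63.  206.9] yaw x 0.08 z [ 0. -0. -1.] F [-0.7 -0.1  0. ] grip 0.355 79.6 j [-0.31  0.46  1.35  0.    1.33  1.18]
tcp at 172 [322.73153193 235.28750788] collar pred @(581,-63) [297.64855582 214.53814892  49.76245172  45.31617414]
captop (92, array([291.5 , 250.25,  62.5 ,  58.5 ])) pred [289.17407764 247.16248146  67.55813215  58.62527338]
```

View pics/c9.png

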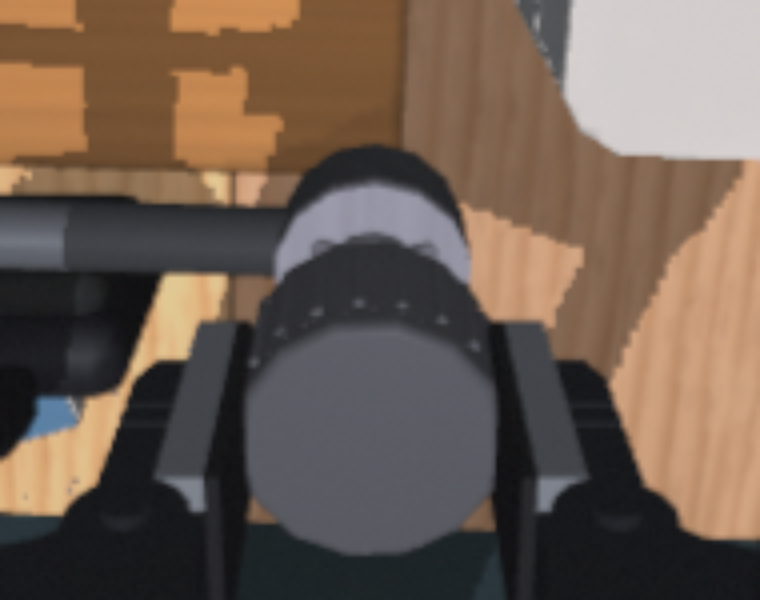

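>>> {"method": "send_rows", "body": {"targets": [[1,0,0,0.002,0,0,0],[1,0,0,0.002,0,0,0],[1,0,0,0.002,0,0,0],[1,0,0,0.002,0,0,0],[1,0,0,0.001,0,0,0],[1,0,0,0,0,0,0],[1,0,0,0,0,0,0],[1,0,0,0,0,0,0],[1,0,0,0,0,0,0],[1,0,0,0,0,0,0]]}}

```text
time_s: 28.45
eef_pos: [581.1, -63.0, 197.8]
ee_rot: [0.0, 0.999, 0.04, 0.0]
force: [0.7, 0.7, -1.2]
grip_width: 0.358
grip_force: 79.6
```

>>> {"method": "send_rows", "body": {"targets": [[1,0,0,0.001,0,0,0],[1,0,0,0.001,0,0,0],[1,0,0,0.001,0,0,0],[1,0,0,0.001,0,0,0],[1,0,0,0.001,0,0,0],[1,0,0,0,0,0,0],[1,0,0,0,0,0,0],[1,0,0,0,0,0,0],[1,0,0,0,0,0,0],[1,0,0,0,0,0,0]]}}

```text
time_s: 29.7
eef_pos: [581.4, -63.1, 193.5]
ee_rot: [0.0, 0.999, 0.04, 0.001]
force: [-1.5, -0.9, 5.8]
grip_width: 0.357
grip_force: 80.3
```

>>> {"method": "send_rows", "body": {"targets": [[1,0,0,0.001,0,0,0],[1,0,0,0.001,0,0,0],[1,0,0,0.001,0,0,0],[1,0,0,0.001,0,0,0],[1,0,0,0.001,0,0,0],[1,0,0,0.001,0,0,0],[1,0,0,0,0,0,0],[1,0,0,0,0,0,0],[1,0,0,0,0,0,0],[1,0,0,0,0,0,0]]}}

```text
time_s: 30.95
eef_pos: [580.9, -62.9, 186.6]
ee_rot: [-0.0, 0.999, 0.04, -0.0]
force: [-0.0, -1.6, -6.0]
grip_width: 0.353
grip_force: 79.7
```

>>> {"method": "send_rows", "body": {"targets": [[1,0,0,0.001,0,0,0],[1,0,0,0.001,0,0,0],[1,0,0,0.001,0,0,0],[1,0,0,0,0,0,0],[1,0,0,0,0,0,0],[1,0,0,0,0,0,0],[1,0,0,0,0,0,0],[1,0,0,0,0,0,0],[1,0,0,0,0,0,0],[1,0,0,0,0,0,0]]}}

```text
time_s: 32.2
eef_pos: [581.2, -63.0, 184.0]
ee_rot: [0.0, 0.999, 0.04, 0.0]
force: [0.7, 1.6, 3.2]
grip_width: 0.355
grip_force: 80.7
```

>>> {"method": "send_rows", "body": {"targets": [[1,0,0,0.001,0,0,0],[1,0,0,0.0005,0,0,0],[1,0,0,0.0005,0,0,0],[1,0,0,0,0,0,0],[1,0,0,0,0,0,0],[1,0,0,0,0,0,0],[1,0,0,0,0,0,0],[1,0,0,0,0,0,0],[1,0,0,0,0,0,0],[1,0,0,0,0,0,0]]}}

```text
time_s: 33.45
eef_pos: [581.3, -63.0, 183.9]
ee_rot: [0.0, 0.999, 0.04, 0.001]
force: [-3.7, 1.6, 16.1]
grip_width: 0.359
grip_force: 82.2
```

```bash
python3 - <<'E'
from f import *
b=cap('side');p=cap('wrist');p0,R=st()
for n,c in (('b',b),('w',p)): 
  print(n,[(q,round(d['score'],2),np.round(d['point'],1),np.round(atz(c,d['point'],z),1)) for q,z in [('crown',165),('cap',172)] for d in ctrl.landmark_of(q,c)[:2]])
E
```

```text
t 33.55 p [581.3 -63.  183.9] yaw x 0.08 z [ 0.002 -0.001 -1.   ] F [-5.5  2.3 15.7] grip 0.358 82.2 j [-0.31  0.48  1.38 -0.    1.28  1.18]
b [('crown', 0.86, array([242.6, 213.3]), array([579.1,  21.7, 165. ])), ('crown', 0.85, array([433.8, 175.3]), array([ 254.8, -290.6,  165. ])), ('cap', 0.66, array([262.1, 188.7]), array([582.7, -70.1, 172. ]))]
w [('crown', 0.95, array([177.8, 245.8]), array([575. ,  22.5, 165. ])), ('cap', 0.94, array([324.8, 255.6]), array([579.3, -64.3, 172. ])), ('cap', 0.2, array([227.6, 278.4]), array([559.7,  -8.6, 172. ]))]
```

```bash
python3 -c "
from h import *
st(); print(ctrl.finish_job())"
```

```text
t 33.75 p [581.3 -63.  183.9] yaw x 0.08 z [ 0.002 -0.001 -1.   ] F [-4.6  2.3 16.1] grip 0.358 82.2 j [-0.31  0.48  1.38 -0.    1.28  1.18]
the job is handed in; nothing more can be done
None
```

I handed in the job at 33.8 s of the 67 s limit: the headset hangs free on the bar, and the cap is clicked home on the stud, still gripped and held down with about 16 N; the judge's verdict was not shown.

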